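Find the syrup carton that still has its bottle and present it to the counter scanner

ROBOT

A 6-joint arm with a two-finger parallel gripper is mounted at the origin on the work surface. World frame = base frame: x ahead of the robot, y to its left, z up, the work surface at z = 0. Lengths are in m, angles in rad, forces in N, time in s.
With the tool pointing down it reaches from about 0.35 to 0.975 m from the base axis. Payload 4.9 kg.
Tool frame: the origin (TCP) lies on the mounting face of the last link; the fingertips stand 173 mm ahead of it and the grasp point (between the pads) lies ctrl.pinch_z ahead of it (ctrl.pinch_z is the distance from the TCP to the grasp point, in m); z points along the fingers, y is the line along which they close (so a half turn about z gives the same grasp; the last joint's range is limited). The gripper opens to 85 mm and grips with 20 to 120 N. Pads are 22 mm wide; open, the fingers measure 114 mm over their backs; the gripper's body (76 mm by 85 mm) begins 54 mm behind the grasp point. The pads swing forward as they close: fully open they stand 13 mm farther back than shut.
Start: joints at [1.07, 0.053, 1.613, -0, 1.476, -0.119], TCP at [0.233, 0.58, 0.405] pointing down, gripper open.
Joint ranges: [-3.01, 3.01], [-1.01, 2.22], [0.06, 2.58], [-1.02, 4.17], [0.09, 2.62], [-3.14, 3.14]. Speed limits (rad/s): [2.57, 2.57, 3.14, 3.14, 3.14, 3.14].

INTERFACE

Orientations are given as a rotation vector (axis times angle).
In Python, from station import telemetry, eyes, ctrl gives the robot as it stands.
- The arm moves only by the tool apply_moves, never from a script. Its argument "plan" is a list of rows, each a list of 5 numbers: the finger opening in m, from 0 to 0.0854, then the shift along the tool's x, y, z in m, then the turn about the tool's z in rad. In form: [[jaw, x, y, z, roll], ...]. A call has 1 to 12 rows; each row is the pose to reach, as a shift and turn from the pose commanded when the call began, along the tool's axes at that moment; what a row does not reach only later rows make up. A row lasts 1/12 s, in which the tool goes at most 41.7 mm and 7.16 degrees, less where a joint would pass 70% of its speed; a pose out of reach is approached as far as the arm can. A call with a gripper value outside its range is refused whole. The fingers move at their own pace and stop on an object; "newtons" is the grip in N (left out, the last holds). Time passes only in rows, so rows that repeat a pose let the fingers close. It gives the time, the measured TCP pose, the force, the opening and the grip force at its end, in the units of the state.
- telemetry.get_obs(): the state, without advancing time (a new reading comes with each control period).
- eyes.get_image(name): name is "scene" or "top" or "wrist"; returns a dict with "img" (400x640x3 uint8, blue, green, red), "range_z" (400x640 float32, m along the optical axis (not along the pixel's ray), 0 where there is no reading), "K" (3x3 intrinsics, pixels), "pose" (4x4, takes a point from camera to world coordinates); the wrist camera has in their place "hand_eye" (4x4, takes a point from camera to tool coordinates, whose origin is the TCP and whose axes are the flange's). Camera axes: x right, y down, z forward; pixel columns grow to the right and rows downward; lengths in m; the calibration is good to about 2 mm. A picture is of the moment at which its call begins: read the wrist's pose just before it.
- ctrl.finish_job(): hands the job in; it is judged then, once.
Trained networks look in a picture, given as the dict that the camera call returned (one of the last four; its "shot" number tells which), for a name from the list of things; names that differ only in an ending like _2 or _b are one class to them, and where a whole thing is asked for, a point or a joint stands for the part that bears it (a point fixed in the world has none). Each returns a list of dicts, best first, with "confidence" (0 to 1); they miss things now and then, are a little off and sometimes report something else, mostly with a low value. They report only what shows in the picture. A call takes as long as a camera call. They do not tell look-alikes from the thing itself.
- eyes.search_frame(thing, picture): "box" ([left, top, right, bottom] in pixels, round what is visible of it).
- eyes.outline_of(thing, picture): "region" (400x640 bool, what is visible of it) and "box" ([left, top, right, bottom] in pixels, round what is visible of it).
- eyes.tip_of(thing, picture): "point" ([column, row] in pixels: a listed point, or the origin of a listed thing).
The state is a dict: "t": time; "q": joint angles; "dq": joint speeds; "effort": joint torques, N m; "tool_pos": TCP position; "tool_rot": TCP orientation; "contact_force": force on the tool from outside, world axes, zero at the start; "wrist_torque": the same for the moment, N m; "opening": finger opening in m; "grip_force": force on a finger pad.
Only numpy, scipy, OpenCV 4.12 (cv2) and the standard library are available. Lean on these libraries where they do the work, as an engineer would, in place of code of your own. Each camera call takes 0.05 s, during which the arm holds its last target. There are 200 camera calls.

TASK

Three look-alike syrup cartons stand in the returns tray: lift them to feel which one still has its full bottle inside, and leave the empty ones standing in the tray. Carry the full one over the row of bottles and finish holding it upright over the middle of the scanner's glass, its long side along the glass's long side and its base about 15 mm (a finger's breadth) above the glass: keep hold of it there, still, for the scanner to read. Nothing may touch the scanner, no empty carton may be brought over it, no carton may be tipped over and the bottles stay as they stand.

Things in the scene. Friction and masses are not known exactly. Their poses are not given: they have to be found in the camera images.
- carton_a_mid (a point): centre of a paperboard syrup carton standing upright in the tray, 76 mm long (its x), 56 mm thick (its y), 130 mm tall (its z), base 65 mm below this point. All three cartons look alike: one, not always the same, holds a full glass bottle and weighs 0.38 to 0.5 kg in all; the other two hold only a dosing cup, about 0.04 kg. The scan code is on the base.
- carton_b_mid (a point): centre of a paperboard syrup carton standing upright in the tray, 76 mm long (its x), 56 mm thick (its y), 130 mm tall (its z), base 65 mm below this point. All three cartons look alike: one, not always the same, holds a full glass bottle and weighs 0.38 to 0.5 kg in all; the other two hold only a dosing cup, about 0.04 kg. The scan code is on the base.
- carton_c_mid (a point): centre of a paperboard syrup carton standing upright in the tray, 76 mm long (its x), 56 mm thick (its y), 130 mm tall (its z), base 65 mm below this point. All three cartons look alike: one, not always the same, holds a full glass bottle and weighs 0.38 to 0.5 kg in all; the other two hold only a dosing cup, about 0.04 kg. The scan code is on the base.
- tray: the returns tray: a grey open box fixed to the counter, 340 mm long (its x), 104 mm wide (its y), walls 5 mm thick and 55 mm high, floor 5 mm thick; origin at the centre of its underside. The three cartons stand in a row along its x. It may be left or right of the bin.
- bin: a slim clear open bin fixed to the counter between tray and scanner, 320 mm long (its x), 84 mm wide (its y), 50 mm high, floor 4 mm thick; origin at the centre of its underside. Three tablet bottles stand in it in a row along its x.
- bottle0_mid (a point): the centre (half-way up) of a white round tablet bottle, 62 mm in diameter, 115 mm tall, standing loose in the slim bin, its top about 120 mm above the counter; to be left alone.
- bottle1_mid (a point): the centre (half-way up) of a white round tablet bottle, 62 mm in diameter, 115 mm tall, standing loose in the slim bin, its top about 120 mm above the counter; to be left alone.
- bottle2_mid (a point): the centre (half-way up) of a white round tablet bottle, 62 mm in diameter, 115 mm tall, standing loose in the slim bin, its top about 120 mm above the counter; to be left alone.
- glass (a point): the centre of the upper face of the scanner's dark glass, 53.5 mm above the counter, level and facing up. The glass is 100 mm long (along this point's y) and 80 mm wide (its x), flush in a steel top plate; the scanner is a flat black box fixed to the counter, 190 mm (y) by 154 mm (x). z points up.
There are look-alikes about, which are no part of the job. Leave any pink look-alike of the part that bears carton_a_mid alone.

How it is judged:
On the way, in this order (a step that is already met when the one before it is completed fails the run):
1. the carton with the bottle in it is lifted clear of the tray (its base higher than the tray's walls), held in the fingers (((horizontal distance between syrup_bottle and carton_a_mid below 0.03 m and height (world z) of carton_a_mid above 0.125 m and contact force between carton_a and tray below 0.05 N and contact force between carton_a and the fingers above 1 N) or (horizontal distance between syrup_bottle and carton_b_mid below 0.03 m and height (world z) of carton_b_mid above 0.125 m and contact force between carton_b and tray below 0.05 N and contact force between carton_b and the fingers above 1 N) or (horizontal distance between syrup_bottle and carton_c_mid below 0.03 m and height (world z) of carton_c_mid above 0.125 m and contact force between carton_c and tray below 0.05 N and contact force between carton_c and the fingers above 1 N))), for 0.1 s.
2. the carton with the bottle in it passes over the bin, its base above the tops of the bottles there (((horizontal distance between syrup_bottle and carton_a_mid below 0.03 m and height (world z) of carton_a_mid above 0.185 m and y of carton_a_mid in the frame of bin between -0.05 and 0.05 m) or (horizontal distance between syrup_bottle and carton_b_mid below 0.03 m and height (world z) of carton_b_mid above 0.185 m and y of carton_b_mid in the frame of bin between -0.05 and 0.05 m) or (horizontal distance between syrup_bottle and carton_c_mid below 0.03 m and height (world z) of carton_c_mid above 0.185 m and y of carton_c_mid in the frame of bin between -0.05 and 0.05 m))).
At the end, for the whole second after the job is handed in: Full carton still in the fingers, upright within 5 deg, centred within 12 mm over the glass, long sides parallel within 8 deg, base 4 to 26 mm above the glass, scanner untouched; both empties upright on the tray's floor; bottles upright within 20 mm of where they stood (((horizontal distance between syrup_bottle and carton_a_mid below 0.03 m and (horizontal distance between carton_a_mid and glass below 0.012 m and z of carton_a_mid in the frame of glass between 0.069 and 0.091 m and angle between the x axis of carton_a_mid and the y axis of glass, either way round below 0.15 rad and angle between carton_a_mid's own z axis and vertical below 0.09 rad and linear speed of carton_a below 0.02 m/s and angular speed of carton_a below 0.15 rad/s and contact force between carton_a and the fingers above 1 N) and (x of carton_b_mid in the frame of tray between -0.165 and 0.165 m and y of carton_b_mid in the frame of tray between -0.047 and 0.047 m and z of carton_b_mid in the frame of tray between 0.065 and 0.075 m and angle between carton_b_mid's own z axis and vertical below 0.1 rad and linear speed of carton_b below 0.02 m/s) and (x of carton_c_mid in the frame of tray between -0.165 and 0.165 m and y of carton_c_mid in the frame of tray between -0.047 and 0.047 m and z of carton_c_mid in the frame of tray between 0.065 and 0.075 m and angle between carton_c_mid's own z axis and vertical below 0.1 rad and linear speed of carton_c below 0.02 m/s)) or (horizontal distance between syrup_bottle and carton_b_mid below 0.03 m and (horizontal distance between carton_b_mid and glass below 0.012 m and z of carton_b_mid in the frame of glass between 0.069 and 0.091 m and angle between the x axis of carton_b_mid and the y axis of glass, either way round below 0.15 rad and angle between carton_b_mid's own z axis and vertical below 0.09 rad and linear speed of carton_b below 0.02 m/s and angular speed of carton_b below 0.15 rad/s and contact force between carton_b and the fingers above 1 N) and (x of carton_a_mid in the frame of tray between -0.165 and 0.165 m and y of carton_a_mid in the frame of tray between -0.047 and 0.047 m and z of carton_a_mid in the frame of tray between 0.065 and 0.075 m and angle between carton_a_mid's own z axis and vertical below 0.1 rad and linear speed of carton_a below 0.02 m/s) and (x of carton_c_mid in the frame of tray between -0.165 and 0.165 m and y of carton_c_mid in the frame of tray between -0.047 and 0.047 m and z of carton_c_mid in the frame of tray between 0.065 and 0.075 m and angle between carton_c_mid's own z axis and vertical below 0.1 rad and linear speed of carton_c below 0.02 m/s)) or (horizontal distance between syrup_bottle and carton_c_mid below 0.03 m and (horizontal distance between carton_c_mid and glass below 0.012 m and z of carton_c_mid in the frame of glass between 0.069 and 0.091 m and angle between the x axis of carton_c_mid and the y axis of glass, either way round below 0.15 rad and angle between carton_c_mid's own z axis and vertical below 0.09 rad and linear speed of carton_c below 0.02 m/s and angular speed of carton_c below 0.15 rad/s and contact force between carton_c and the fingers above 1 N) and (x of carton_a_mid in the frame of tray between -0.165 and 0.165 m and y of carton_a_mid in the frame of tray between -0.047 and 0.047 m and z of carton_a_mid in the frame of tray between 0.065 and 0.075 m and angle between carton_a_mid's own z axis and vertical below 0.1 rad and linear speed of carton_a below 0.02 m/s) and (x of carton_b_mid in the frame of tray between -0.165 and 0.165 m and y of carton_b_mid in the frame of tray between -0.047 and 0.047 m and z of carton_b_mid in the frame of tray between 0.065 and 0.075 m and angle between carton_b_mid's own z axis and vertical below 0.1 rad and linear speed of carton_b below 0.02 m/s))) and contact force between scanner and anything else below 0.05 N and distance of each of bottle0_mid, bottle1_mid, bottle2_mid from where it was at the start of the episode below 0.02 m and angle between each of bottle0_mid, bottle1_mid, bottle2_mid's own z axis and vertical below 0.1 rad); the arm keeps its last pose, push and grip.
It fails at once if something touches the scanner (contact force between scanner and anything else above 0.5 N).
It fails at once if an empty carton is brought over the scanner ((horizontal distance between carton_a_mid and glass below 0.07 m and not (horizontal distance between syrup_bottle and carton_a_mid below 0.03 m)) or (horizontal distance between carton_b_mid and glass below 0.07 m and not (horizontal distance between syrup_bottle and carton_b_mid below 0.03 m)) or (horizontal distance between carton_c_mid and glass below 0.07 m and not (horizontal distance between syrup_bottle and carton_c_mid below 0.03 m))).
It fails at once if a carton is tipped over (angle between any of carton_a_mid, carton_b_mid, carton_c_mid's own z axis and vertical above 0.6 rad).
It fails at once if a bottle is knocked over or out of its place (angle between any of bottle0_mid, bottle1_mid, bottle2_mid's own z axis and vertical above 0.35 rad or distance of any of bottle0_mid, bottle1_mid, bottle2_mid from where it was at the start of the episode above 0.03 m).
It also fails if it takes over 64 s, if anything falls off the work surface, if the arm or the gripper's body presses on something with over 40 N, if the wrist force passes 120 N, or if a joint passes its speed limit or range.

## Working session

There is one attempt and no reset: what is moved stays moved. The work goes in short steps, Python scripts to look and compute and a tool call to move; the robot and the scene stay as the last step left them, time stands still between calls to the robot, and variables do not carry over. Pictures are saved under pics/ and viewed, at most 10 in all, crops included, and the job is handed in when it is done.

Besides the shell and the picture viewer there is one more tool, called after "Call:" by a JSON object that holds its "method" and its "body". apply_moves: Moves the arm, as the interface text tells. Its arguments: {"type":"object","properties":{"plan":{"type":"array","items":{"type":"array","items":{"type":"number"}}},"newtons":{"type":"number"}},"required":["plan"]}

```bash
mkdir -p pics; ls
cat > h.py <<'E'
import numpy as np,cv2
from station import telemetry,eyes,ctrl
from scipy.spatial.transform import Rotation as R
def world(im,T=None):
    z=im['range_z'];K=im['K'];v,u=np.mgrid[:400,:640]
    P=np.stack([(u-K[0,2])/K[0,0]*z,(v-K[1,2])/K[1,1]*z,z],-1)
    T=im['pose'] if T is None else T
    return P@T[:3,:3].T+T[:3,3]
E
python3 - <<'E'
from h import *
o=telemetry.get_obs();print(o,ctrl.pinch_z)
for n in ['top','scene']:
    im=eyes.get_image(n);cv2.imwrite(f'pics/{n}0.png',im['img']);W=world(im)
    for t in ['carton_a_mid','tray','bin','bottle0_mid','glass']:
        try:
            for d in eyes.tip_of(t,im):
                u,v=map(int,d['point']);print(n,t,(u,v),round(d['confidence'],2),W[min(v,399),min(u,639)].round(3))
        except Exception as e: print(t,e)
E
```

```text
pics
{'t': 0.0, 'q': array([ 1.06998480e+00,  5.33487097e-02,  1.61430435e+00,  1.43927692e-05,
        1.47598936e+00, -1.19021692e-01]), 'dq': array([ 0.00179634,  0.00098623, -0.00178178,  0.00025246,  0.00150022,
        0.00070836]), 'effort': array([ 2.00478303e-04, -3.93701041e+01, -3.70169771e+01, -8.04427441e-05,
        7.37283641e-03, -4.66688405e-06]), 'tool_pos': array([0.23274331, 0.57975545, 0.40346152]), 'tool_rot': array([-5.95958992e-01, -3.08389604e+00,  3.05888612e-03]), 'contact_force': array([-1.06265517, -0.3128122 , -0.11974287]), 'wrist_torque': array([ 0.01410751,  0.00465173, -0.02199339]), 'grip_force': 0.0, 'opening': 0.08550431736442837} 0.1547
top carton_a_mid (394, 211) 0.86 [ 0.429 -0.221  0.133]
top carton_a_mid (465, 156) 0.78 [ 0.554 -0.378  0.133]
top carton_a_mid (453, 215) 0.66 [ 0.423 -0.349  0.13 ]
top tray (385, 172) 0.87 [ 0.513 -0.201  0.138]
top bin (300, 190) 0.71 [ 0.475 -0.017  0.111]
top bottle0_mid (299, 227) 0.87 [ 0.392 -0.017  0.118]
top glass (192, 172) 0.91 [0.525 0.241 0.054]
scene carton_a_mid (175, 211) 0.75 [ 0.317 -0.342  0.1  ]
scene carton_a_mid (243, 227) 0.71 [ 0.474 -0.257  0.103]
scene carton_a_mid (192, 251) 0.68 [ 0.461 -0.385  0.097]
scene carton_a_mid (299, 188) 0.2 [ 0.427 -0.044  0.086]
scene tray (275, 265) 0.88 [ 0.572 -0.244  0.045]
scene bin (327, 218) 0.65 [ 0.52  -0.03   0.035]
scene bottle0_mid (297, 188) 0.89 [ 0.424 -0.048  0.086]
scene glass (393, 173) 0.62 [0.516 0.23  0.056]
```

View pics/top0.png

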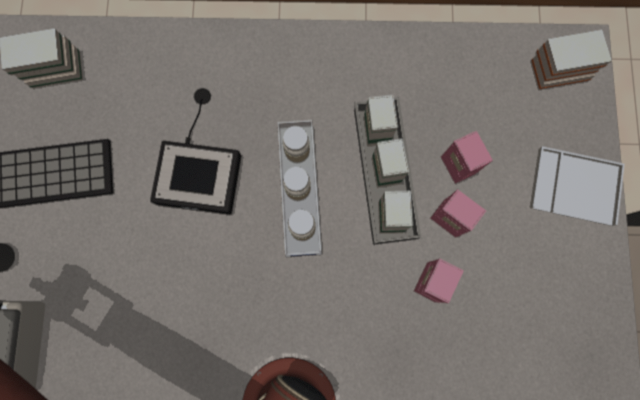

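View pics/scene0.png

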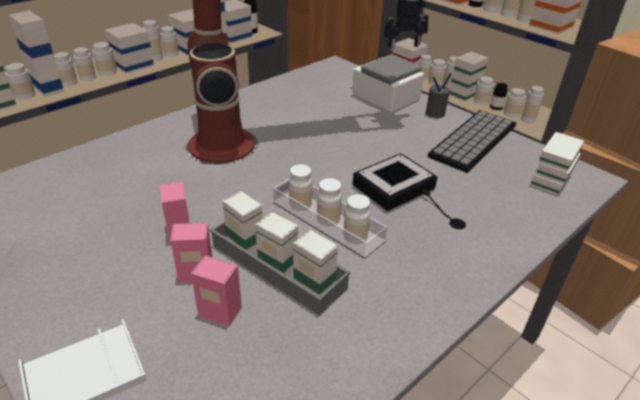

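Top view: the three white-topped cartons, at (382,117), (391,160) and (397,210), stand in the grey tray. Three pink look-alikes, at (465,156), (457,213) and (440,280), stand outside it. The bottles are at x≈297 and the scanner glass is at (193,175). The white cartons standing in the tray are the ones meant.

```bash
cat > m.py <<'E'
from h import *
im=eyes.get_image('top');W=world(im);img=im['img'].astype(int)
print('cam',im['pose'][:3,3].round(3))
def rect(mask,name):
    p=W[mask];(c,s,a)=cv2.minAreaRect(p[:,:2].astype(np.float32)); print(name,len(p),np.round(c,4),np.round(s,3),round(a,1),p[:,2].mean().round(4))
sat=img.max(-1)-img.min(-1)
top=((W[...,2]>.122)&(W[...,2]<.15)).astype(np.uint8)
n,l,st,ce=cv2.connectedComponentsWithStats(top)
for i in range(1,n):
    if st[i,4]>150: rect(l==i,('top',ce[i].round(),img[l==i].mean(0).round()))
h=W[...,2];x=W[...,0];y=W[...,1]
box=lambda u0,v0,u1,v1:(np.mgrid[:400,:640][1]>=u0)&(np.mgrid[:400,:640][1]<=u1)&(np.mgrid[:400,:640][0]>=v0)&(np.mgrid[:400,:640][0]<=v1)
rect(box(345,90,425,250)&(h>.045)&(h<.06),'trayrim')
rect(box(270,110,330,262)&(h>.04)&(h<.055),'binrim')
rect(box(270,110,330,262)&(h>.117)&(h<.13),'bottles')
sc=box(145,132,248,220)&(h>.047)&(h<.06)
rect(sc,'scanner')
g=sc&(img.mean(-1)<60)
g=cv2.morphologyEx(g.astype(np.uint8),cv2.MORPH_OPEN,np.ones((3,3)))
n,l,st,ce=cv2.connectedComponentsWithStats(g)
for i in range(1,n):
    if st[i,4]>100: rect(l==i,('dark',ce[i].round()))
cv2.imwrite('pics/crop.png',cv2.resize(im['img'][80:260,140:500],None,fx=2.2,fy=2.2,interpolation=cv2.INTER_CUBIC))
Rt=R.from_rotvec(telemetry.get_obs()['tool_rot']).as_matrix();print(Rt.round(3))
E
python3 m.py
```

```text
cam [ 0.245 -0.062  1.216]
('top', array([382., 113.]), array([154., 160., 159.])) 875 [ 0.651  -0.1964] [0.077 0.057] 7.0 0.1344
('top', array([473., 151.]), array([121., 108., 156.])) 897 [ 0.5677 -0.3961] [0.077 0.058] 26.7 0.1296
('top', array([392., 158.]), array([155., 161., 159.])) 920 [ 0.5482 -0.2185] [0.078 0.057] 10.4 0.1344
('top', array([398., 209.]), array([158., 163., 162.])) 947 [ 0.4341 -0.2296] [0.077 0.057] 2.2 0.1346
('top', array([464., 210.]), array([125., 111., 158.])) 937 [ 0.4347 -0.3722] [0.077 0.057] 52.7 0.1299
('top', array([443., 281.]), array([127., 114., 159.])) 1007 [ 0.283 -0.325] [0.058 0.076] 63.8 0.1297
('top', array([  6., 334.]), array([80., 84., 87.])) 699 [0.1471 0.5886] [0.115 0.034] 0.8 0.1286
trayrim 1264 [ 0.5441 -0.2161] [0.344 0.11 ] 8.1 0.0539
binrim 726 [ 0.4983 -0.0099] [0.321 0.084] 5.0 0.0487
bottles 1106 [ 0.4976 -0.009 ] [0.244 0.057] 5.9 0.1195
scanner 4714 [0.5175 0.2352] [0.19  0.153] 83.7 0.0524
('dark', array([194., 175.])) 1434 [0.5191 0.2361] [0.104 0.082] 83.5 0.0534
[[-0.928  0.373  0.   ]
 [ 0.373  0.928  0.   ]
 [-0.     0.    -1.   ]]
```

View pics/crop.png

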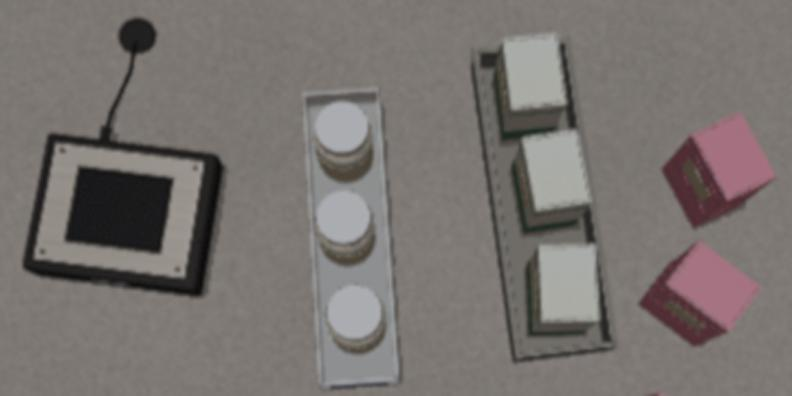

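```bash
cat > g.py <<'E'
import sys
from h import *
# world target x y tipz(TCP z) yangle_deg
o=telemetry.get_obs();Rt=R.from_rotvec(o['tool_rot']).as_matrix()
t=np.array(list(map(float,sys.argv[1:4])));a=float(sys.argv[4])
ya=np.degrees(np.arctan2(Rt[1,1],Rt[0,1]))
d=Rt.T@(t-o['tool_pos'])
print('t',round(o['t'],2),'pos',o['tool_pos'].round(4),'ya',ya.round(2),'tilt',Rt[:,2].round(3),'q',o['q'].round(2),'F',o['contact_force'].round(2),'open',round(o['opening'],4),'gf',round(o['grip_force'],1))
print('shift',d.round(4),'roll',round(-np.radians((a-ya+180)%360-180),4))
E
python3 g.py .548 -.2185 .405 100.4
```

```text
t 0.65 pos [0.2329 0.58   0.4047] ya 68.12 tilt [ 0.  0. -1.] q [ 1.07  0.05  1.61  0.    1.48 -0.12] F [-0.81  0.89 -0.44] open 0.0853 gf 0.0
shift [-5.900e-01 -6.236e-01 -3.000e-04] roll -0.5633
```

Call:
{"method": "apply_moves", "body": {"plan": [[0.0854, -0.59, -0.623, 0, -0.56], [0.0854, -0.59, -0.623, 0, -0.56], [0.0854, -0.59, -0.623, 0, -0.56], [0.0854, -0.59, -0.623, 0, -0.56], [0.0854, -0.59, -0.623, 0, -0.56], [0.0854, -0.59, -0.623, 0, -0.56], [0.0854, -0.59, -0.623, 0, -0.56], [0.0854, -0.59, -0.623, 0, -0.56], [0.0854, -0.59, -0.623, 0, -0.56], [0.0854, -0.59, -0.623, 0, -0.56], [0.0854, -0.59, -0.623, 0, -0.56], [0.0854, -0.59, -0.623, 0, -0.56]]}}

```text
t: 1.65
tool_pos: [0.4153, 0.1169, 0.4052]
tool_rot: [-0.28, 3.127, 0.0]
contact_force: [0.8, 0.0, -0.1]
opening: 0.086
grip_force: 0.0
```

```bash
python3 g.py .548 -.2185 .405 100.4
```

```text
t 1.65 pos [0.4153 0.1169 0.4052] ya 100.22 tilt [ 0.002  0.    -1.   ] q [ 0.1  -0.44  2.04  0.    1.54 -1.65] F [ 0.79  0.02 -0.06] open 0.086 gf 0.0
shift [-0.0711 -0.3536  0.0004] roll -0.0032
```

Call:
{"method": "apply_moves", "body": {"plan": [[0.0854, -0.07, -0.352, 0, 0], [0.0854, -0.07, -0.352, 0, 0], [0.0854, -0.07, -0.352, 0, 0], [0.0854, -0.07, -0.352, 0, 0], [0.0854, -0.07, -0.352, 0, 0], [0.0854, -0.07, -0.352, 0, 0], [0.0854, -0.07, -0.352, 0, 0], [0.0854, -0.07, -0.352, 0, 0], [0.0854, -0.07, -0.352, 0, 0], [0.0854, -0.07, -0.352, 0, 0], [0.0854, -0.07, -0.352, 0, 0], [0.0854, -0.07, -0.352, 0, 0]]}}

```text
t: 2.65
tool_pos: [0.5463, -0.2147, 0.4045]
tool_rot: [0.28, -3.129, -0.001]
contact_force: [0.4, 0.8, 0.4]
opening: 0.0852
grip_force: 0.0
```

```bash
python3 g.py .548 -.2185 .252 100.4
python3 - <<'E'
from h import *
o=telemetry.get_obs();im=eyes.get_image('wrist');cv2.imwrite('pics/w1.png',im['img'])
T=np.eye(4);T[:3,:3]=R.from_rotvec(o['tool_rot']).as_matrix();T[:3,3]=o['tool_pos']
W=world(im,T@im['hand_eye'])
top=((W[...,2]>.128)&(W[...,2]<.14)).astype(np.uint8)
n,l,st,ce=cv2.connectedComponentsWithStats(top)
for i in range(1,n):
    if st[i,4]>300:
        p=W[l==i];print(ce[i].round(),[np.round(k,4) for k in cv2.minAreaRect(p[:,:2].astype(np.float32))],p[:,2].mean())
E
```

```text
t 2.65 pos [ 0.5463 -0.2147  0.4045] ya 100.22 tilt [-0.001  0.001 -1.   ] q [-0.5  -0.04  1.7   0.    1.48 -2.25] F [0.36 0.77 0.36] open 0.0852 gf 0.0
shift [-0.001  -0.0041  0.1525] roll -0.0032
[147.  35.] [array([ 0.4352, -0.3729]), array([0.0774, 0.0565]), np.float64(52.6891)] 0.13068905036506137
[329.  57.] [array([ 0.4344, -0.2301]), array([0.0763, 0.0562]), np.float64(2.3745)] 0.13562967053141642
[115. 186.] [array([ 0.5682, -0.3968]), array([0.0762, 0.0587]), np.float64(26.5918)] 0.13061874139624913
[317. 201.] [array([ 0.5488, -0.2189]), array([0.0766, 0.0561]), np.float64(10.3601)] 0.1354858172668168
[322. 300.] [array([ 0.6496, -0.1973]), array([0.0736, 0.0561]), np.float64(6.7646)] 0.13524104919990604
```

View pics/w1.png

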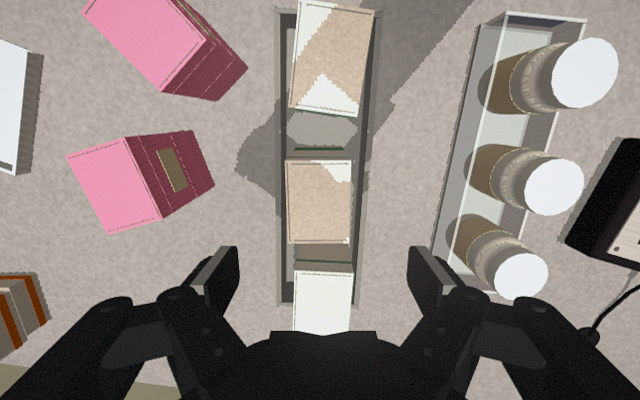

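Call:
{"method": "apply_moves", "body": {"plan": [[0.0854, -0.001, -0.002, 0.04, 0], [0.0854, -0.001, -0.002, 0.07, 0], [0.0854, -0.001, -0.002, 0.09, 0], [0.0854, -0.001, -0.002, 0.09, 0], [0.0854, -0.001, -0.002, 0.09, 0]]}}

```text
t: 3.12
tool_pos: [0.5474, -0.2155, 0.3139]
tool_rot: [0.282, -3.127, -0.002]
contact_force: [0.6, -0.8, 0.8]
opening: 0.0852
grip_force: 0.0
```

```bash
python3 g.py .5488 -.2189 .252 100.4
```

```text
t 3.12 pos [ 0.5474 -0.2155  0.3139] ya 100.3 tilt [-0.002  0.001 -1.   ] q [-0.5   0.04  1.78  0.    1.32 -2.25] F [ 0.58 -0.78  0.83] open 0.0852 gf 0.0
shift [-0.0009 -0.0037  0.0619] roll -0.0018
```

Call:
{"method": "apply_moves", "body": {"plan": [[0.0854, -0.001, -0.0035, 0.025, 0], [0.0854, -0.001, -0.0035, 0.045, 0], [0.0854, -0.001, -0.0035, 0.062, 0], [0.0854, -0.001, -0.0035, 0.062, 0], [0.05, -0.001, -0.0035, 0.062, 0], [0.05, -0.001, -0.0035, 0.062, 0], [0.05, -0.001, -0.0035, 0.062, 0], [0.05, -0.001, -0.0035, 0.062, 0], [0.05, -0.001, -0.0035, 0.062, 0], [0.05, -0.001, -0.0035, 0.062, 0], [0.05, -0.001, -0.0035, 0.062, 0], [0.05, -0.001, -0.0035, 0.062, 0]], "newtons": 30}}

```text
t: 4.12
tool_pos: [0.5505, -0.2205, 0.2558]
tool_rot: [-0.279, 3.125, -0.003]
contact_force: [-0.1, 1.8, 7.1]
opening: 0.056
grip_force: 23.6
```

Call:
{"method": "apply_moves", "body": {"plan": [[0.05, 0, 0, 0, 0], [0.05, 0, 0, -0.01, 0], [0.05, 0, 0, -0.02, 0], [0.05, 0, 0, -0.025, 0], [0.05, 0, 0, -0.025, 0], [0.05, 0, 0, -0.025, 0], [0.05, 0, 0, -0.025, 0], [0.05, 0, 0, -0.025, 0]]}}

```text
t: 4.78
tool_pos: [0.5492, -0.2201, 0.2771]
tool_rot: [0.279, -3.128, -0.001]
contact_force: [-0.2, 0.0, -0.5]
opening: 0.0558
grip_force: 24.0
```

Run:
```python
from h import *
for i in range(6):
    im=eyes.get_image('wrist');o=telemetry.get_obs();print(o['contact_force'].round(2),o['tool_pos'].round(4),o['wrist_torque'].round(2))
```

```text
[-0.09  0.11 -0.27] [ 0.5492 -0.2201  0.277 ] [0.   0.02 0.02]
[ 0.83 -0.56 -0.68] [ 0.5492 -0.2201  0.277 ] [0.02 0.03 0.02]
[-0.74  0.38  0.18] [ 0.5493 -0.2201  0.2771] [-0.04 -0.02 -0.01]
[-0.07 -0.5  -0.58] [ 0.5493 -0.2202  0.2773] [ 0.02  0.02 -0.02]
[-0.53 -0.6  -0.58] [ 0.5493 -0.2202  0.2774] [-0.02 -0.03  0.01]
[-0.93 -0.28 -0.36] [ 0.5494 -0.2202  0.2775] [-0.02 -0.03 -0.04]
```

Carton B reads about 0.4 N, so it is empty. I'll set it down and lift C next.

Call:
{"method": "apply_moves", "body": {"plan": [[0.05, 0, 0, 0.01, 0], [0.05, 0, 0, 0.016, 0], [0.05, 0, 0, 0.02, 0], [0.05, 0, 0, 0.022, 0], [0.05, 0, 0, 0.022, 0]]}}

```text
t: 5.5
tool_pos: [0.5494, -0.2199, 0.2557]
tool_rot: [0.28, -3.128, -0.002]
contact_force: [0.3, -0.8, 0.1]
opening: 0.0559
grip_force: 21.6
```

Call:
{"method": "apply_moves", "body": {"plan": [[0.0854, 0, 0, 0, 0], [0.0854, 0, 0, 0, 0], [0.0854, 0, 0, 0, 0], [0.0854, 0, 0, 0, 0], [0.0854, 0, 0, 0, 0], [0.0854, 0, 0, -0.03, 0], [0.0854, 0, 0, -0.06, 0], [0.0854, 0, 0, -0.09, 0], [0.0854, 0, 0, -0.09, 0], [0.0854, 0, 0, -0.09, 0]]}}

```text
t: 6.33
tool_pos: [0.5501, -0.2206, 0.3488]
tool_rot: [-0.279, 3.124, -0.005]
contact_force: [0.2, 0.1, -0.8]
opening: 0.0857
grip_force: 0.0
```

```bash
python3 g.py .4344 -.2301 .345 92.3;  python3 m.py | head -8
```

```text
t 6.33 pos [ 0.5501 -0.2206  0.3488] ya 100.21 tilt [ 0.005 -0.003 -1.   ] q [-0.51  0.02  1.75 -0.    1.37 -2.26] F [ 0.17  0.06 -0.8 ] open 0.0857 gf 0.0
shift [0.1156 0.0112 0.0033] roll 0.138
cam [ 0.245 -0.062  1.216]
('top', array([473., 151.]), array([140., 125., 180.])) 897 [ 0.5677 -0.3963] [0.077 0.058] 26.2 0.1295
('top', array([464., 210.]), array([144., 128., 182.])) 943 [ 0.4349 -0.3725] [0.076 0.058] 52.1 0.1299
('top', array([404., 215.]), array([149., 159., 166.])) 375 [ 0.4204 -0.248 ] [0.038 0.071] 66.2 0.1345
('top', array([443., 281.]), array([147., 132., 184.])) 1003 [ 0.2828 -0.3248] [0.057 0.076] 64.3 0.1298
('top', array([  6., 342.]), array([ 96., 100., 103.])) 889 [0.1323 0.5809] [0.15  0.034] 8.1 0.1283
trayrim 390 [ 0.5444 -0.217 ] [0.353 0.092] 13.5 0.0535
binrim 579 [ 0.4989 -0.0098] [0.321 0.084] 5.1 0.0486
```

Call:
{"method": "apply_moves", "body": {"plan": [[0.0854, 0.04, 0.004, 0, 0.05], [0.0854, 0.08, 0.008, 0, 0.1], [0.0854, 0.115, 0.011, 0, 0.14], [0.0854, 0.115, 0.011, 0, 0.14], [0.0854, 0.115, 0.011, 0.02, 0.14], [0.0854, 0.115, 0.011, 0.035, 0.14], [0.0854, 0.115, 0.011, 0.035, 0.14]]}}

```text
t: 6.97
tool_pos: [0.4328, -0.2288, 0.3057]
tool_rot: [0.059, -3.134, -0.008]
contact_force: [-0.8, 0.1, -0.5]
opening: 0.0854
grip_force: 0.0
```

```bash
python3 g.py .4344 -.2301 .254 92.3
```

```text
t 6.97 pos [ 0.4328 -0.2288  0.3057] ya 92.17 tilt [-0.007  0.005 -1.   ] q [-0.64 -0.19  2.02  0.    1.33 -2.25] F [-0.8   0.15 -0.53] open 0.0854 gf 0.0
shift [-0.0019 -0.0016  0.0517] roll -0.0022
```

Call:
{"method": "apply_moves", "body": {"plan": [[0.0854, -0.001, -0.0015, 0.025, 0], [0.0854, -0.001, -0.0015, 0.042, 0], [0.0854, -0.001, -0.0015, 0.052, 0], [0.0854, -0.001, -0.0015, 0.052, 0], [0.05, -0.001, -0.0015, 0.052, 0], [0.05, -0.001, -0.0015, 0.052, 0], [0.05, -0.001, -0.0015, 0.052, 0], [0.05, -0.001, -0.0015, 0.052, 0], [0.05, -0.001, -0.0015, 0.052, 0], [0.05, -0.001, -0.0015, 0.052, 0], [0.05, -0.001, -0.0015, 0.052, 0], [0.05, -0.001, -0.0015, 0.052, 0]]}}

```text
t: 7.97
tool_pos: [0.436, -0.2314, 0.2603]
tool_rot: [-0.06, 3.139, -0.001]
contact_force: [0.5, 3.3, 6.3]
opening: 0.0559
grip_force: 34.9
```

Call:
{"method": "apply_moves", "body": {"plan": [[0.05, 0, 0, 0, 0], [0.05, 0, 0, -0.01, 0], [0.05, 0, 0, -0.02, 0], [0.05, 0, 0, -0.025, 0], [0.05, 0, 0, -0.025, 0], [0.05, 0, 0, -0.025, 0], [0.05, 0, 0, -0.025, 0], [0.05, 0, 0, -0.025, 0]]}}

```text
t: 8.63
tool_pos: [0.4351, -0.2311, 0.283]
tool_rot: [0.06, -3.14, -0.001]
contact_force: [-0.9, -0.9, -5.4]
opening: 0.0554
grip_force: 34.3
```

Run:
```python
from h import *
for i in range(6):
    im=eyes.get_image('wrist');o=telemetry.get_obs();print(o['contact_force'].round(2),o['tool_pos'].round(4),o['wrist_torque'].round(2))
```

```text
[-0.21  0.44 -4.65] [ 0.4351 -0.2311  0.283 ] [ 0.01 -0.03  0.02]
[ 0.21 -0.2  -4.91] [ 0.4351 -0.2311  0.2831] [-0.01  0.04  0.  ]
[-0.1  -0.35 -4.15] [ 0.4352 -0.2311  0.2832] [0.05 0.02 0.01]
[ 0.21 -0.01 -3.38] [ 0.4352 -0.2312  0.2833] [ 0.01  0.04 -0.04]
[ 0.33  0.06 -4.35] [ 0.4353 -0.2312  0.2835] [ 0.04  0.06 -0.02]
[ 0.58 -0.41 -3.29] [ 0.4353 -0.2312  0.2835] [ 0.04 -0.01 -0.  ]
```

C weighs about 4.3 N, so it is the full carton. I'll raise the grip and lift it.

Call:
{"method": "apply_moves", "body": {"plan": [[0.05, 0, 0, 0, 0], [0.05, 0, 0, 0, 0], [0.05, 0, 0, -0.02, 0], [0.05, 0, 0, -0.04, 0], [0.05, 0, 0, -0.07, 0], [0.05, 0, 0, -0.1, 0], [0.05, 0, 0, -0.13, 0], [0.05, 0, 0, -0.15, 0], [0.05, 0, 0, -0.16, 0], [0.05, 0, 0, -0.16, 0]], "newtons": 50}}

```text
t: 9.77
tool_pos: [0.4357, -0.2315, 0.447]
tool_rot: [-0.06, 3.136, -0.005]
contact_force: [-0.2, -0.2, -3.8]
opening: 0.055
grip_force: 59.8
```

```bash
python3 g.py .518 .2355 .44 173.6
```

```text
t 9.77 pos [ 0.4357 -0.2315  0.447 ] ya 92.19 tilt [ 0.005 -0.003 -1.   ] q [-0.64 -0.29  1.86  0.    1.57 -2.25] F [-0.2  -0.22 -3.78] open 0.055 gf 59.8
shift [-0.1001  0.4635  0.0058] roll -1.4209
```

Call:
{"method": "apply_moves", "body": {"plan": [[0.05, -0.003, 0.013, 0, -0.04], [0.05, -0.008, 0.037, 0, -0.11], [0.05, -0.014, 0.064, 0, -0.2], [0.05, -0.02, 0.092, 0, -0.28], [0.05, -0.026, 0.12, 0, -0.37], [0.05, -0.032, 0.148, 0, -0.45], [0.05, -0.038, 0.176, 0, -0.54], [0.05, -0.044, 0.204, 0, -0.62], [0.05, -0.05, 0.232, 0, -0.71], [0.05, -0.056, 0.26, 0, -0.8], [0.05, -0.062, 0.288, 0, -0.88], [0.05, -0.066, 0.305, 0, -0.93]]}}

```text
t: 10.77
tool_pos: [0.4891, 0.079, 0.4406]
tool_rot: [1.47, -2.772, -0.005]
contact_force: [-0.3, -1.6, -4.1]
opening: 0.0554
grip_force: 59.8
```

```bash
python3 g.py .518 .2355 .44 173.6
```

```text
t 10.77 pos [0.4891 0.079  0.4406] ya 145.87 tilt [-0.005  0.001 -1.   ] q [ 0.01 -0.28  1.86  0.    1.57 -2.54] F [-0.27 -1.59 -4.11] open 0.0554 gf 59.8
shift [-0.1458  0.0639  0.0007] roll -0.484
```

Call:
{"method": "apply_moves", "body": {"plan": [[0.05, -0.015, 0.007, 0, -0.05], [0.05, -0.04, 0.018, 0, -0.13], [0.05, -0.065, 0.029, 0, -0.22], [0.05, -0.09, 0.04, 0, -0.3], [0.05, -0.115, 0.05, 0, -0.38], [0.05, -0.135, 0.059, 0, -0.45], [0.05, -0.145, 0.063, 0, -0.485], [0.05, -0.145, 0.063, 0, -0.485], [0.05, -0.145, 0.063, 0, -0.485], [0.05, -0.145, 0.063, 0, -0.485]]}}

```text
t: 11.6
tool_pos: [0.5197, 0.2307, 0.4425]
tool_rot: [2.084, -2.347, -0.001]
contact_force: [0.6, -0.3, -3.9]
opening: 0.0557
grip_force: 59.7
```

```bash
python3 g.py .518 .2355 .328 173.6
cat > e.py <<'E'
from h import *
for n in ['wrist','scene']:
    o=telemetry.get_obs();im=eyes.get_image(n);cv2.imwrite(f'pics/{n}{o["t"]:.1f}.png',im['img']);print(n,o['t'])
    T=None
    if n=='wrist':
        T=np.eye(4);T[:3,:3]=R.from_rotvec(o['tool_rot']).as_matrix();T[:3,3]=o['tool_pos'];T=T@im['hand_eye']
    W=world(im,T)
    for th in ['carton_a_mid','glass','bottle0_mid']:
        for d in eyes.tip_of(th,im):
            u,v=map(int,d['point']); print(n,th,(u,v),round(d['confidence'],2),W[min(v,399),min(u,639)].round(3))
    q=o['tool_pos']
    near=(np.hypot(W[...,0]-q[0],W[...,1]-q[1])<.07)&(im['range_z']>0)&(W[...,2]>.066)&(W[...,2]<q[2]-.17)
    p=W[near]
    if len(p): print('near',len(p),p.min(0).round(4),p.max(0).round(4),np.percentile(p[:,2],[1,5]).round(4))
E
python3 e.py
```

```text
t 11.6 pos [0.5197 0.2307 0.4425] ya 173.21 tilt [-0.002 -0.001 -1.   ] q [ 0.29 -0.1   1.7  -0.    1.54 -2.74] F [ 0.64 -0.3  -3.88] open 0.0557 gf 59.7
shift [-0.0048  0.002   0.1145] roll -0.0068
wrist 11.6
near 2163 [0.4848 0.1878 0.1896] [0.5413 0.1949 0.2725] [0.1909 0.1965]
scene 11.8
scene carton_a_mid (405, 110) 0.8 [0.546 0.202 0.274]
scene carton_a_mid (174, 211) 0.8 [ 0.317 -0.344  0.101]
scene carton_a_mid (215, 294) 0.78 [ 0.594 -0.416  0.092]
scene carton_a_mid (275, 243) 0.55 [ 0.575 -0.244  0.115]
scene glass (396, 170) 0.74 [0.511 0.25  0.055]
scene bottle0_mid (298, 188) 0.67 [ 0.422 -0.043  0.083]
near 1045 [0.4855 0.184  0.188 ] [0.5553 0.2663 0.2737] [0.19   0.1934]
```

Run:
```python
from h import *
o=telemetry.get_obs();im=eyes.get_image('wrist')
T=np.eye(4);T[:3,:3]=R.from_rotvec(o['tool_rot']).as_matrix();T[:3,3]=o['tool_pos'];W=world(im,T@im['hand_eye'])
q=o['tool_pos'];print(q.round(4))
m=(np.hypot(W[...,0]-q[0],W[...,1]-q[1])<.07)&(im['range_z']>0)&(W[...,2]>.18)&(W[...,2]<.265)
p=W[m];c=p.mean(0);n=np.linalg.svd(p-c,full_matrices=False)[2][2];n*=np.sign(n[1])
print('face c',c.round(4),'n',n.round(4),'ang',np.degrees(np.arctan2(n[1],n[0])).round(2))
t=np.cross([0,0,1],n);s=(p-c)@t;print('ext',np.percentile(s,[0.5,99.5]).round(4))
e=c+t*np.percentile(s,[.5,99.5]).mean()+n*.038;print('centre',e.round(4))
l=m&(W[...,2]<.2);print('z min',W[l][:,2].min())
a=im['img'];cv2.imwrite('pics/both.png',np.vstack([a[:300],eyes.get_image('scene')['img'][60:340]]))
```

```text
[0.52   0.2308 0.4439]
face c [0.5139 0.1918 0.2356] n [ 0.1156  0.9933 -0.0025] ang 83.36
ext [-0.0279  0.0281]
centre [0.5182 0.2295 0.2355]
z min 0.1910321259651676
```

View pics/both.png

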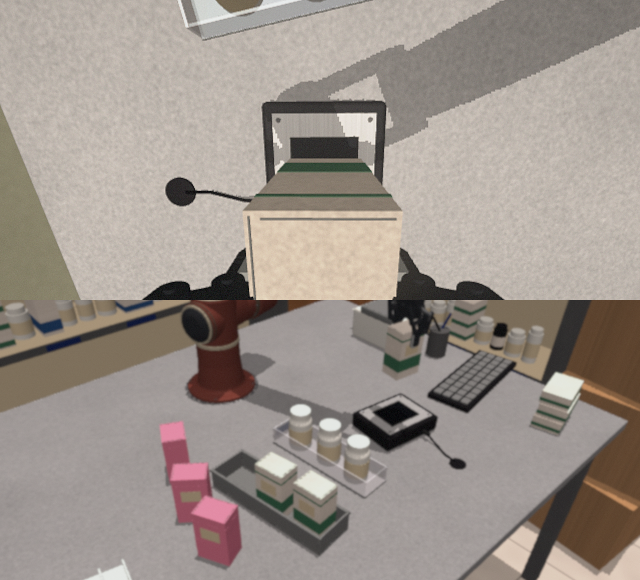

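Call:
{"method": "apply_moves", "body": {"plan": [[0.05, -0.003, 0, 0.01, 0], [0.05, -0.006, 0.001, 0.03, 0], [0.05, -0.006, 0.001, 0.05, 0], [0.05, -0.006, 0.001, 0.07, 0], [0.05, -0.006, 0.001, 0.085, 0], [0.05, -0.006, 0.001, 0.09, 0], [0.05, -0.006, 0.001, 0.09, 0], [0.05, -0.006, 0.001, 0.09, 0]]}}

```text
t: 12.77
tool_pos: [0.5198, 0.2375, 0.3539]
tool_rot: [-2.087, 2.348, -0.0]
contact_force: [-0.4, -0.4, -3.7]
opening: 0.0555
grip_force: 59.7
```

```bash
python3 g.py .52 .237 .324 173.4
```

```text
t 12.77 pos [0.5198 0.2375 0.3539] ya 173.27 tilt [ 0.  0. -1.] q [ 0.3  -0.04  1.79  0.    1.39 -2.73] F [-0.36 -0.38 -3.73] open 0.0555 gf 59.7
shift [ 0.0004 -0.0003  0.0299] roll -0.0023
```

Call:
{"method": "apply_moves", "body": {"plan": [[0.05, 0, 0, 0.006, 0], [0.05, 0, 0, 0.013, 0], [0.05, 0, 0, 0.02, 0], [0.05, 0, 0, 0.025, 0], [0.05, 0, 0, 0.029, 0], [0.05, 0, 0, 0.029, 0], [0.05, 0, 0, 0.029, 0], [0.05, 0, 0, 0.029, 0], [0.05, 0, 0, 0.029, 0]]}}

```text
t: 13.52
tool_pos: [0.5198, 0.2374, 0.3253]
tool_rot: [-2.086, 2.348, -0.001]
contact_force: [0.6, 0.8, -4.0]
opening: 0.0553
grip_force: 59.7
```

```bash
python3 g.py .52 .237 .324 173.4
python3 - <<'E'
from h import *
o=telemetry.get_obs();im=eyes.get_image('wrist')
T=np.eye(4);T[:3,:3]=R.from_rotvec(o['tool_rot']).as_matrix();T[:3,3]=o['tool_pos'];W=world(im,T@im['hand_eye'])
q=o['tool_pos'];r=im['range_z']>0
m=(np.hypot(W[...,0]-q[0],W[...,1]-q[1])<.07)&r&(W[...,2]>.075)&(W[...,2]<.15)
p=W[m];c=p.mean(0);n=np.linalg.svd(p-c,full_matrices=False)[2][2];n*=np.sign(n[1])
t=np.cross([0,0,1],n);s=(p-c)@t
print('n',n.round(4),np.degrees(np.arctan2(n[1],n[0])),'centre',(c+t*np.percentile(s,[.5,99.5]).mean()+n*.038).round(4))
# base: lowest points on the face plane
f=r&(abs((W-c)@n)<.003)&(abs((W-c)@t)<.025)&(W[...,2]<.15);print('zmin',np.percentile(W[f][:,2],[0,1,2]).round(4))
a=eyes.get_image('scene');Ws=world(a)
top=((Ws[...,2]>.128)&(Ws[...,2]<.14)&(Ws[...,1]<-.15)&(Ws[...,1]>-.28)&(Ws[...,0]>.35)).astype(np.uint8)
nn,l,st,ce=cv2.connectedComponentsWithStats(top)
for i in range(1,nn):
    if st[i,4]>100: print(ce[i].round(),[np.round(k,4) for k in cv2.minAreaRect(Ws[l==i][:,:2].astype(np.float32))])
m=(np.hypot(Ws[...,0]-q[0],Ws[...,1]-q[1])<.06)&(Ws[...,2]>.058)&(Ws[...,2]<.14);print('scene zmin',np.percentile(Ws[m][:,2],[0,1,3]).round(4))
cv2.imwrite('pics/s_end.png',cv2.resize(a['img'][80:300,180:480],None,fx=2.6,fy=2.6))
E
```

```text
t 13.52 pos [0.5198 0.2374 0.3253] ya 173.26 tilt [ 0.001  0.    -1.   ] q [ 0.3  -0.01  1.81  0.    1.34 -2.73] F [ 0.58  0.83 -4.03] open 0.0553 gf 59.7
shift [ 0.0003 -0.0002  0.0013] roll -0.0024
n [ 0.1149  0.9934 -0.0037] 83.40258472115691 centre [0.5182 0.2361 0.1206]
zmin [0.0519 0.053  0.0533]
[276. 226.] [array([ 0.548, -0.219]), array([0.0808, 0.061 ]), np.float64(9.0137)]
[316. 246.] [array([ 0.6533, -0.1961]), array([0.0784, 0.0599]), np.float64(7.3738)]
scene zmin [0.058 0.059 0.072]
```

View pics/s_end.png

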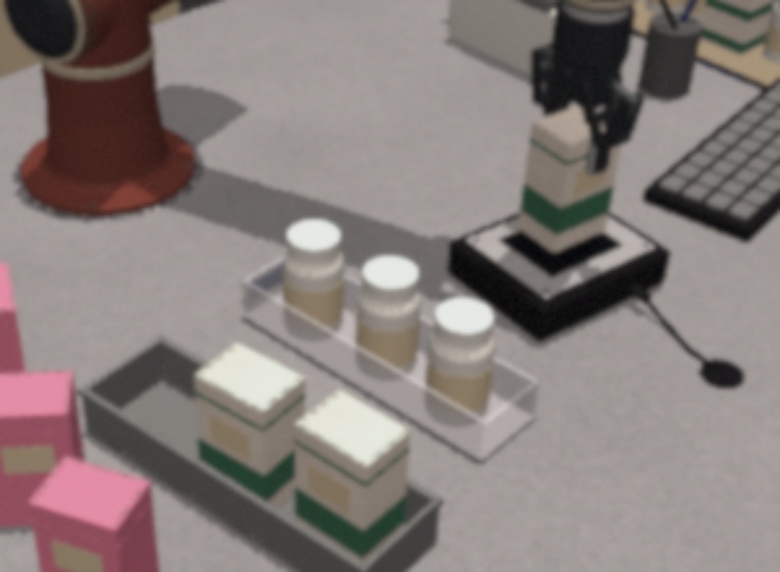

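The picture shows the carton upright over the glass at (570,190), with its base about 17 mm above it. Both empties stand in the tray and the bottles are in place.

```bash
python3 -c "
from station import ctrl;print(ctrl.finish_job())"
```

```text
the job is handed in; nothing more can be done
None
```

I handed the job in with the full carton (about 4.3 N) held upright and still about 17 mm above the middle of the glass, long sides aligned. One carton felt empty and was set back in the tray, the third was never lifted, and the bottles look undisturbed; the judge's result was not shown.

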